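# Free an inertial unit from its handed hold-down nut and walk it to the fence

### The job

The heavy inertial unit on the tooling plate is held by a tight wing nut on the stud in its slot; the nuts on this bench come in right-hand and left-hand thread and look alike, so try it, feel which way it gives, and back it off about a quarter turn (it may stay on its stud). Then, without lifting or tipping the unit, slide it forward, away from you, until it stands square against the steel fence, both far corners touching; it is too heavy and wide to carry, and goes best by pushing low on its two near corners in turn. Leave the idle nut and the other things on the bench alone.

Things in the scene. Friction and masses are not known exactly. Their poses are not given: they have to be found in the camera images.
- plate: flat grey cast-iron tooling plate with four dark slots, fixed on the bench, 460 mm (x) by 520 mm (y), 20 mm thick; origin at the centre of its underside, so its top is 20 mm above. x points away from the robot (the way the unit must go), z up.
- fence: straight steel bar fixed on the plate beyond the unit, 28 mm deep (x), 270 mm long (y), 30 mm tall; origin at plate-top height at the middle of the long face that looks back at the unit and the robot; x points away from the unit. Its distance from the unit varies (about 65 to 95 mm).
- wing_a (a point): First nut: centre of a dark steel wing nut, half-way up its wings: a bar 80 mm long (this point's x), 16 mm thick (y), 26 mm tall. Tight, it is 49 mm above the plate's top. Two identical nuts, each on a 12 mm upright stud (its end 68 mm above the plate). The one whose stud stands in the unit's slot (y > 0 in the plate's frame) is in use, the other idle. Thread hand unknown.
- wing_b (a point): Second nut: centre of a dark steel wing nut, half-way up its wings: a bar 80 mm long (this point's x), 16 mm thick (y), 26 mm tall. Tight, it is 49 mm above the plate's top. Two identical nuts, each on a 12 mm upright stud (its end 68 mm above the plate). The one whose stud stands in the unit's slot (y > 0 in the plate's frame) is in use, the other idle. Thread hand unknown.
- nut_a (a joint): how far the first nut is backed off, rad: 0 = tight, grows to 2.6 (end of thread) whichever way the thread runs. From tight it turns one way only (which is not told); the other way it is solid. Friction about 0.22 N m; the nut and its 42 mm washer below rise 2.9 mm per rad (coarse thread). Stays where it is left.
- nut_b (a joint): the same for the second nut.
- unit_near_left (a point): near (robot side) left (+y) corner of the unit's base, half-way up its edge, 12 mm above the plate. The unit's base is aluminium, 197 mm near to far (x), 220 mm wide (y), 24 mm thick, a flat upright edge all round; loose, 1.8 to 2.6 kg, friction on the plate about 0.6. Axes: x from near to far, y left, z up.
- unit_near_right (a point): near right corner of the base, same height. In the middle of the near edge is a 22 mm wide slot, open towards the robot; the stud stands in it 32 mm in from the edge. The nut's washer sits in a pocket 2.5 mm deep, so the unit is caught until the nut is backed off about 0.8 rad. A cream housing (85 by 160 mm, top 95 mm above the plate) begins 102 mm ahead of the near edge.
- unit_far_left (a point): far left corner of the unit's base, same height, 197 mm ahead of the near left one.
- unit_far_right (a point): far right corner of the unit's base, same height.
- weight_big_center (a point): bystander: upright aluminium cylinder, 48 mm across, 50 mm tall, on the plate to the right of the unit; its centre.
- weight_small_center (a point): bystander: upright aluminium cylinder, 36 mm across, 40 mm tall, on the plate to the right of the unit; its centre.
- driver_grip (a point): bystander: screwdriver 190 mm long with a green handle, lying on the bench to the left of the plate; middle of its handle.
- level: bystander: grey spirit level 150 by 24 mm, 40 mm tall, on the bench to the right of the plate; centre of its underside.

How it is judged (in metres and radians):
On the way:
1. the nut in use has been backed off by 1.1 rad (about 63 degrees) or more (((y of wing_a in the frame of plate above 0 m and value of joint nut_a above 1.1 rad) or (y of wing_b in the frame of plate above 0 m and value of joint nut_b above 1.1 rad))), for 0.1 s.
At the end, for the whole second after the job is handed in: The nut in use is still loose (backed off by at least 0.5 rad); both far corners of the unit's base are within 8 mm of the fence's near face (and no more than 30 mm past the fence's ends); the unit lies flat on the plate, at rest (((y of wing_a in the frame of plate above 0 m and value of joint nut_a above 0.5 rad) or (y of wing_b in the frame of plate above 0 m and value of joint nut_b above 0.5 rad)) and x of each of unit_far_left, unit_far_right in the frame of fence above -0.008 m and y of unit_far_left in the frame of fence below 0.165 m and y of unit_far_right in the frame of fence above -0.165 m and angle between unit_far_left's own z axis and vertical below 0.03 rad and z of unit_far_left in the frame of plate below 0.035 m and linear speed of unit below 0.01 m/s); the robot touches nothing.
It fails at once if the unit is forced out of place (12 to 35 mm) while the nut in use is still tight (less than 0.5 rad backed off) (distance of unit_near_left from where it was at the start of the episode between 0.012 and 0.035 m and distance of unit_near_right from where it was at the start of the episode between 0.012 and 0.035 m and not ((y of wing_a in the frame of plate above 0 m and value of joint nut_a above 0.5 rad) or (y of wing_b in the frame of plate above 0 m and value of joint nut_b above 0.5 rad))).
It fails at once if the unit is lifted (25 mm) or tipped (0.15 rad) (angle between unit_far_left's own z axis and vertical above 0.15 rad or z of unit_far_left in the frame of plate above 0.055 m).
It fails at once if the idle nut is turned by more than 0.4 rad ((not (y of wing_a in the frame of plate above 0 m) and value of joint nut_a above 0.4 rad) or (not (y of wing_b in the frame of plate above 0 m) and value of joint nut_b above 0.4 rad)).
It fails at once if a bystander (weight, screwdriver or level) is moved by more than 30 mm (distance of any of weight_big_center, weight_small_center, driver_grip, level from where it was at the start of the episode above 0.03 m).
It also fails if it takes over 64 s, if anything falls off the work surface, if the arm or the gripper's body presses on something with over 40 N, if the wrist force passes 120 N, or if a joint passes its speed limit or range.

### The arm

A 6-joint arm with a two-finger parallel gripper is mounted at the origin on the work surface. World frame = base frame: x ahead of the robot, y to its left, z up, the work surface at z = 0. Lengths are in mm, angles in rad, forces in N, time in s.
With the tool pointing down it reaches from about 400 to 925 mm from the base axis. Payload 12.5 kg.
Tool frame: the origin (TCP) lies midway between the tips of the shut fingers; the grasp point (between the pads) lies 19 mm behind it; z points along the fingers, y is the line along which they close (so a half turn about z gives the same grasp; the last joint's range is limited). The gripper opens to 95 mm and grips with 3 to 60 N. Pads are 20 mm wide; open, the fingers measure 119 mm over their backs; the gripper's body (75 mm by 180 mm) begins 59 mm behind the grasp point.
Start: joints at [-1.25, 0.491, 1.559, -0, 1.092, -0.106], TCP at [258.749, -568.943, 214.661] pointing down, gripper open.
Joint ranges: [-3.1, 3.1], [-0.84, 2.19], [0.05, 2.79], [-1.13, 4.28], [0.06, 2.93], [-2.69, 2.69]. Speed limits (rad/s): [2.22, 2.22, 2.79, 3.14, 3.14, 3.14].

### API

Orientations are given as [roll, pitch, yaw] about the fixed x, y, z axes, in that order (R = Rz(yaw) Ry(pitch) Rx(roll)).
In Python, from cell import state, read_camera, job_done gives the robot as it stands.
- The arm moves only by the tool carry_out, never from a script. Its argument "moves" is a list of rows, each an object with "slide": the shift along the tool's x, y, z as a fraction of full scale, a list of three; "spin": the turn about the tool's z as a fraction of full scale. A call has 1 to 12 rows; each row shifts and turns the commanded pose from where the row before left it, along the tool's axes as they then stand; what a row does not reach is not made up. Full scale, the value 1, is 0.4 m for a shift and 30 degrees for a turn. A row lasts 1/12 s, in which the tool goes at most 41.7 mm and 7.16 degrees, less where a joint would pass 70% of its speed; a pose out of reach is approached as far as the arm can. A call with a number of a shift or a turn outside -1 to 1 is refused whole. A call with a gripper value outside its range is refused whole. "hand" is the closure, from 0 (fully open) to 1 (shut), set as the call begins (left out, the last holds). The fingers move at their own pace and stop on an object; the grip force is fixed at half the most. Time passes only in rows, so rows that do not move let the fingers close. It gives the time, the measured TCP pose, the force, the opening and the grip force at its end, in the units of the state.
- state(): the state, without advancing time (a new reading comes with each control period).
- read_camera(name): name is "scene" or "side" or "wrist"; returns a dict with "color" (384x512x3 uint8, red, green, blue), "K" (3x3 intrinsics, pixels), "R" (3x3) and "t" (3): a world point X has camera coordinates R X + t. Camera axes: x right, y down, z forward; pixel columns grow to the right and rows downward; lengths in mm; the calibration is good to about 2 mm. A picture is of the moment at which its call begins. There is no depth.
- job_done(): hands the job in; it is judged then, once.
The state is a dict: "t": time; "joints": joint angles; "qvel": joint speeds; "tau": joint torques, N m; "eef_pos": TCP position; "tcp_rot": TCP orientation; "ft_force": force on the tool from outside, world axes, zero at the start; "moment": the same for the moment, N m; "opening": opening from 0.0 (shut) to 1.0 (fully open); "grip_force": force on a finger pad.
Only numpy, scipy, OpenCV 4.12 (cv2) and the standard library are available. Lean on these libraries where they do the work, as an engineer would, in place of code of your own. Each camera call takes 0.05 s, during which the arm holds its last target. There are 200 camera calls.

## Working session

There is one attempt and no reset: what is moved stays moved. The work goes in short steps, Python scripts to look and compute and a tool call to move; the robot and the scene stay as the last step left them, time stands still between calls to the robot, and variables do not carry over. Pictures are saved under pics/ and viewed, at most 10 in all, crops included, and the job is handed in when it is done.

Besides the shell and the picture viewer there is one more tool, called after "Call:" by a JSON object that holds its "api" and its "payload", one argument or row to a line. carry_out: Moves the arm, as the interface text tells. Shift numbers are shares of 0.4 m and turn numbers shares of 30 degrees, none past 1 either way. Its arguments: {"type":"object","properties":{"moves":{"type":"array"},"hand":{"type":"number"}},"required":["moves"]}

```bash
mkdir -p pics; ls; cat > h.py <<'E'
import cv2, numpy as np
from cell import state, read_camera, job_done
def snap(cam,name):
    c=read_camera(cam); cv2.imwrite(f'pics/{name}.png',c['color'][:,:,::-1]); np.savez(f'pics/{name}.npz',K=c['K'],R=c['R'],t=c['t']); return c
def ray(name,u,v,z):
    c=np.load(f'pics/{name}.npz'); R=c['R'];t=c['t'].ravel()
    o=-R.T@t; d=R.T@np.linalg.inv(c['K'])@[u,v,1]
    return o+d*(z-o[2])/d[2]
def proj(name,X):
    c=np.load(f'pics/{name}.npz'); p=c['K']@(c['R']@np.array(X,float)+c['t'].ravel()); return p[:2]/p[2]
E
python3 -c "
from h import *
a=snap('scene','s0');b=snap('side','d0')
im=np.hstack([a['color'],b['color']])[:,:,::-1]
print(state())
for n in 's0','d0':
  c=np.load(f'pics/{n}.npz');print(-c['R'].T@c['t'].ravel(),c['K'][0])
"
```

```text
pics
{'t': 0.1, 'joints': array([-1.24955880e+00,  4.91515935e-01,  1.55935375e+00,  3.10846289e-05,
        1.09171004e+00, -1.05608205e-01]), 'qvel': array([ 2.93232522e-04, -1.85031909e-03, -2.65686633e-03, -1.31898885e-03,
       -9.18302940e-04,  8.32620643e-05]), 'tau': array([ 4.49728919e-03, -6.13620901e+01, -2.58605790e+01,  6.94337022e-02,
        4.70201508e-02, -1.89556522e-05]), 'eef_pos': array([ 258.71065861, -568.72216862,  214.12180881]), 'tcp_rot': array([-3.14061399e+00, -1.31466070e-04,  4.26831326e-01]), 'ft_force': array([ 0.17387635, -0.50670219, -0.09106414]), 'moment': array([ 0.03388979, -0.02633618, -0.05904575]), 'grip_force': 0.0, 'opening': 1.0025172697344311}
[1046.88549045 -652.24578628 1082.74641602] [379.73940387   0.         246.73289627]
[-323.32824581 1047.97525102  869.66908363] [413.04420727   0.         256.76850635]
```

View pics/s0.png

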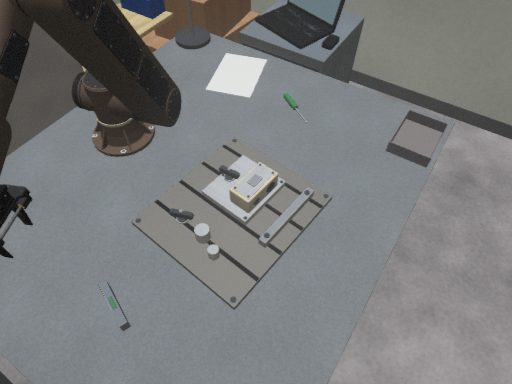

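View pics/d0.png

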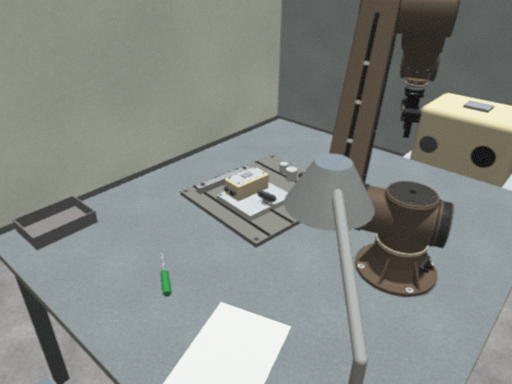

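The scene view shows the plate, with corners near (137,221), (235,138), (331,197) and (234,300). The nut in use is near (229,172), the idle nut near (181,214), the fence runs from (265,239) to (310,192), and the weights are at (202,233) and (213,252). I'll enlarge the scene and compute rough positions.

```bash
python3 -c "
from h import *
im=cv2.imread('pics/s0.png')[125:305,125:340]
cv2.imwrite('pics/s0c.png',cv2.resize(im,None,fx=3.3,fy=3.3,interpolation=cv2.INTER_CUBIC))
for n,u,v,z in [('nl',137,221,20),('nl',235,138,20),('f',331,197,20),('f',234,300,20),('nut',229,172,69),('idle',181,214,69)]: print(n,ray('s0',u,v,z).round())
"
```

```text
nl [ 353. -288.   20.]
nl [406. 210.  20.]
f [849. 155.  20.]
f [ 778. -334.   20.]
nut [513.  21.  69.]
idle [ 485. -208.   69.]
```

View pics/s0c.png

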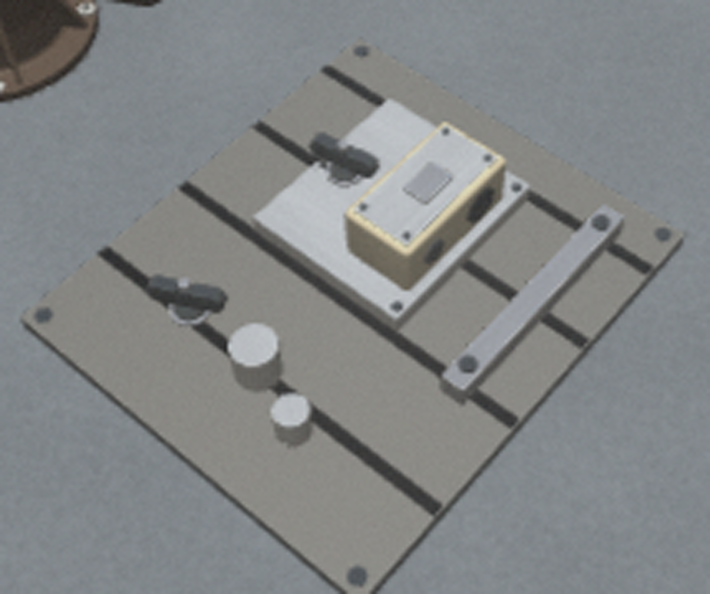

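The crop shows unit base top corners at (390,100) NL, (255,217) NR, (393,320) FR and (527,187) FL. The nut bar runs from (312,143) to (378,163), and the fence's near top edge from (443,378) to (600,208).

```bash
python3 -c "
from h import *
for n,u,v,z in [('pNR',24,318,20),('pNL',362,40,20),('pFL',685,238,20),('uNL',390,100,44),('uNR',255,217,44),('uFR',393,320,44),('uFL',527,187,44),('nut1',313,143,69),('nut2',377,163,69),('i1',150,283,69),('i2',224,299,69),('fR',443,378,50),('fL',600,208,50),('wb',254,342,70),('ws',291,408,60)]: print(n,ray('s0',u/3.3+124.65,v/3.3+124.65,z).round())
"
```

```text
pNR [ 339. -298.   20.]
pNL [400. 214.  20.]
pFL [852. 158.  20.]
uNL [495. 133.  44.]
uNR [469. -81.  44.]
uFR [ 661. -108.   44.]
uFL [687. 109.  44.]
nut1 [474.  18.  69.]
nut2 [547.  32.  69.]
i1 [ 447. -216.   69.]
i2 [ 519. -191.   69.]
fR [ 739. -139.   50.]
fL [766. 122.  50.]
wb [ 574. -214.   70.]
ws [ 642. -248.   60.]
```

Call:
{"api": "carry_out", "payload": {
  "moves": [
    {"slide": [0.063, -0.0613, -0.0167], "spin": 0},
    {"slide": [0.063, -0.0613, -0.0167], "spin": 0},
    {"slide": [0.063, -0.0613, -0.0167], "spin": 0},
    {"slide": [0.063, -0.0613, -0.0167], "spin": 0},
    {"slide": [0.063, -0.0613, -0.0167], "spin": 0},
    {"slide": [0.063, -0.0613, -0.0167], "spin": 0},
    {"slide": [0.063, -0.0613, -0.0167], "spin": 0},
    {"slide": [0.063, -0.0613, -0.0167], "spin": 0},
    {"slide": [0.063, -0.0613, -0.0167], "spin": 0},
    {"slide": [0.063, -0.0613, -0.0167], "spin": 0},
    {"slide": [0.063, -0.0613, -0.0167], "spin": 0},
    {"slide": [0.063, -0.0613, -0.0167], "spin": 0}
  ]
}}

```text
t: 1.1
eef_pos: [412.3, -174.2, 295.1]
tcp_rot: [-3.142, 0.0, 0.427]
ft_force: [0.3, -0.7, 1.4]
opening: 1.003
grip_force: 0.0
```

Call:
{"api": "carry_out", "payload": {
  "moves": [
    {"slide": [0.063, -0.0613, -0.0167], "spin": 0},
    {"slide": [0.063, -0.0613, -0.0167], "spin": 0},
    {"slide": [0.063, -0.0613, -0.0167], "spin": 0},
    {"slide": [0.063, -0.0613, -0.0167], "spin": 0},
    {"slide": [0.063, -0.0613, -0.0167], "spin": 0},
    {"slide": [0.063, -0.0613, -0.0167], "spin": 0},
    {"slide": [0, 0, 0], "spin": 0.2265},
    {"slide": [0, 0, 0], "spin": 0.2265},
    {"slide": [0, 0, 0], "spin": 0},
    {"slide": [0, 0, 0], "spin": 0}
  ]
}}

```text
t: 1.93
eef_pos: [488.8, 20.7, 334.6]
tcp_rot: [-3.142, 0.001, 0.193]
ft_force: [0.1, 0.6, 0.6]
opening: 1.002
grip_force: 0.0
```

```bash
python3 -c "
from h import *
a=snap('wrist','w1');s=state();print(s['t'],s['eef_pos'],s['tcp_rot'],s['joints'],s['moment'])
cv2.imwrite('pics/w1b.png',cv2.resize(a['color'][:,:,::-1],None,fx=1.5,fy=1.5))
"
```

```text
1.9833 [488.79235098  20.43299751 334.66928927] [-3.14155297e+00  4.31256959e-04  1.93386065e-01] [-9.32894296e-02  1.83254944e-01  1.69943117e+00 -8.81191835e-05
  1.25933142e+00  1.28414786e+00] [0.00857659 0.03443313 0.01385508]
```

View pics/w1b.png

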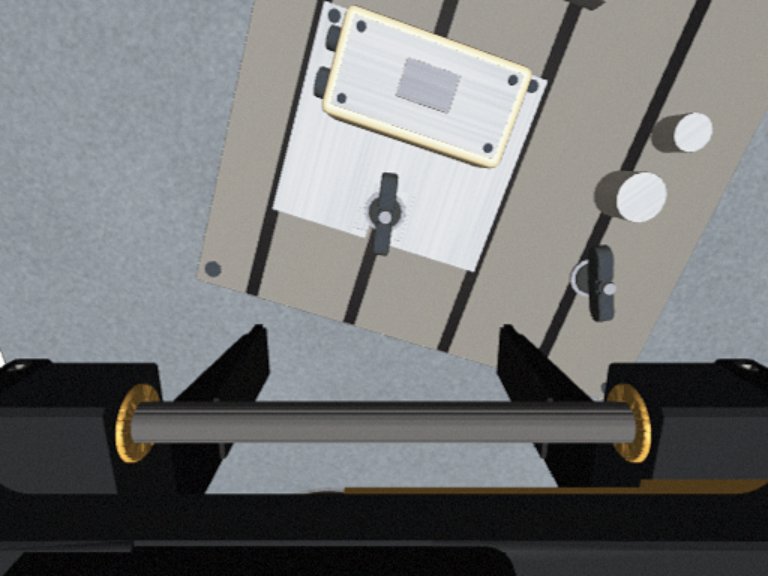

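The close view (1.5x) shows the nut bar from (389,173) to (383,255) with its stud end at (385,216). The unit's near corners are (274,209) and (473,271), and FR is (547,79).

```bash
python3 -c "
from h import *
for n,u,v,z in [('n1',389.5,173,82),('n2',383,254,82),('stud',385.5,216.5,88),('uNL',274,209,44),('uNR',473,271,44),('uFR',547,79,44)]: print(n,ray('w1',u/1.5,v/1.5,z).round(1))
"
```

```text
n1 [551.1  27.7  82. ]
n2 [475.2  18.9  82. ]
stud [512.   23.7  88. ]
uNL [491.9 136.   44. ]
uNR [467.4 -80.4  44. ]
uFR [ 663.6 -102.8   44. ]
```

Call:
{"api": "carry_out", "payload": {
  "moves": [
    {"slide": [0, 0, 0], "spin": 0.149},
    {"slide": [0.0066, 0, 0.0774], "spin": 0},
    {"slide": [0.0066, 0, 0.0774], "spin": 0},
    {"slide": [0.0066, 0, 0.0774], "spin": 0},
    {"slide": [0.0066, 0, 0.0774], "spin": 0},
    {"slide": [0.0066, 0, 0.0774], "spin": 0},
    {"slide": [0.0066, 0, 0.0774], "spin": 0},
    {"slide": [0.0066, 0, 0.0774], "spin": 0},
    {"slide": [0.0066, 0, 0.0774], "spin": 0},
    {"slide": [0.0066, 0, 0.0774], "spin": 0},
    {"slide": [0, 0, 0], "spin": 0},
    {"slide": [0, 0, 0], "spin": 0}
  ]
}}

```text
t: 2.98
eef_pos: [512.0, 22.8, 55.6]
tcp_rot: [-3.141, 0.003, 0.113]
ft_force: [0.5, 0.1, 0.2]
opening: 1.001
grip_force: 0.0
```

Call:
{"api": "carry_out", "payload": {
  "hand": 1,
  "moves": [
    {"slide": [0, 0, 0], "spin": 0},
    {"slide": [0, 0, 0], "spin": 0},
    {"slide": [0, 0, 0], "spin": 0},
    {"slide": [0, 0, 0], "spin": 0},
    {"slide": [0, 0, 0], "spin": 0},
    {"slide": [0, 0, 0], "spin": 0},
    {"slide": [0, 0, 0], "spin": 0},
    {"slide": [0, 0, 0], "spin": 0},
    {"slide": [0, 0, 0], "spin": 0},
    {"slide": [0, 0, 0], "spin": 0}
  ]
}}

```text
t: 3.82
eef_pos: [512.6, 23.2, 56.2]
tcp_rot: [3.142, 0.0, 0.112]
ft_force: [1.1, -0.1, -0.4]
opening: 0.353
grip_force: 0.0
```

```bash
python3 -c "
from h import *
s=state();print({k:np.round(v,3) for k,v in s.items()})"
```

```text
{'t': np.float64(3.817), 'joints': array([-0.083,  0.565,  1.981, -0.   ,  0.596,  1.376]), 'qvel': array([-0.   ,  0.   ,  0.   ,  0.001, -0.001,  0.001]), 'tau': array([ 5.0000e-03, -5.4950e+01, -1.4706e+01,  2.9000e-02, -7.2000e-02,
       -0.0000e+00]), 'eef_pos': array([512.568,  23.231,  56.177]), 'tcp_rot': array([3.142, 0.   , 0.112]), 'ft_force': array([ 1.061, -0.066, -0.421]), 'moment': array([ 0.041, -0.017, -0.063]), 'grip_force': np.float64(0.0), 'opening': np.float64(0.353)}
```

Still closing.

Call:
{"api": "carry_out", "payload": {
  "moves": [
    {"slide": [0, 0, 0], "spin": 0},
    {"slide": [0, 0, 0], "spin": 0},
    {"slide": [0, 0, 0], "spin": 0},
    {"slide": [0, 0, 0], "spin": 0},
    {"slide": [0, 0, 0], "spin": 0},
    {"slide": [0, 0, 0], "spin": 0}
  ]
}}

```text
t: 4.32
eef_pos: [512.6, 23.3, 56.3]
tcp_rot: [-3.142, -0.0, 0.111]
ft_force: [-0.1, 1.3, 1.4]
opening: 0.175
grip_force: 28.0
```

Call:
{"api": "carry_out", "payload": {
  "moves": [
    {"slide": [0, 0, 0], "spin": -0.1},
    {"slide": [0, 0, 0], "spin": -0.1},
    {"slide": [0, 0, 0], "spin": 0}
  ]
}}

```text
t: 4.57
eef_pos: [512.9, 23.3, 56.3]
tcp_rot: [-3.141, -0.001, 0.217]
ft_force: [1.8, 2.8, 0.1]
opening: 0.184
grip_force: 33.9
```

```bash
python3 -c "
from h import *
s=state();print({k:np.round(s[k],3) for k in ('t','eef_pos','tcp_rot','ft_force','moment','grip_force','opening')})"
```

```text
{'t': np.float64(4.567), 'eef_pos': array([512.865,  23.349,  56.254]), 'tcp_rot': array([-3.141e+00, -1.000e-03,  2.170e-01]), 'ft_force': array([1.815, 2.8  , 0.084]), 'moment': array([ 0.436, -0.201, -0.887]), 'grip_force': np.float64(33.868), 'opening': np.float64(0.184)}
```

Turning CCW meets −0.89 N·m, well above the 0.22 friction, and the fingers are being spread, so it is solid that way. I'll try clockwise.

Call:
{"api": "carry_out", "payload": {
  "moves": [
    {"slide": [0, 0, 0], "spin": 0.1},
    {"slide": [0, 0, 0], "spin": 0.1},
    {"slide": [0, 0, 0], "spin": 0.1},
    {"slide": [0, 0, 0], "spin": 0.1},
    {"slide": [0, 0, 0], "spin": 0}
  ]
}}

```text
t: 4.98
eef_pos: [512.8, 23.2, 56.5]
tcp_rot: [3.141, -0.001, 0.003]
ft_force: [0.1, 0.1, 3.7]
opening: 0.168
grip_force: 30.0
```

```bash
python3 -c "
from h import *
s=state();print({k:np.round(s[k],3) for k in ('t','joints','eef_pos','tcp_rot','ft_force','moment','grip_force','opening')})"
```

```text
{'t': np.float64(4.983), 'joints': array([-8.300e-02,  5.640e-01,  1.981e+00, -1.000e-03,  5.960e-01,
        1.485e+00]), 'eef_pos': array([512.81 ,  23.168,  56.516]), 'tcp_rot': array([ 3.141e+00, -1.000e-03,  3.000e-03]), 'ft_force': array([0.086, 0.106, 3.714]), 'moment': array([0.207, 0.04 , 0.163]), 'grip_force': np.float64(29.995), 'opening': np.float64(0.168)}
```

It gives clockwise with about 0.16 N·m and a slight lift, so the thread is left-hand. I'll back it off further, rising with the nut.

Call:
{"api": "carry_out", "payload": {
  "moves": [
    {"slide": [0, 0, -0.0007], "spin": 0.18},
    {"slide": [0, 0, -0.0007], "spin": 0.18},
    {"slide": [0, 0, -0.0007], "spin": 0.18},
    {"slide": [0, 0, -0.0007], "spin": 0.18},
    {"slide": [0, 0, -0.0007], "spin": 0.18},
    {"slide": [0, 0, -0.0007], "spin": 0.18},
    {"slide": [0, 0, -0.0007], "spin": 0.18},
    {"slide": [0, 0, -0.0007], "spin": 0.18},
    {"slide": [0, 0, -0.0007], "spin": 0.18},
    {"slide": [0, 0, -0.0007], "spin": 0.18},
    {"slide": [0, 0, -0.0007], "spin": 0.18},
    {"slide": [0, 0, -0.0007], "spin": 0.18}
  ]
}}

```text
t: 5.98
eef_pos: [511.9, 21.9, 59.7]
tcp_rot: [3.139, -0.001, -1.128]
ft_force: [-5.7, -12.3, 7.1]
opening: 0.172
grip_force: 29.5
```

Call:
{"api": "carry_out", "payload": {
  "moves": [
    {"slide": [0, 0, 0], "spin": 0.04},
    {"slide": [0, 0, 0], "spin": 0},
    {"slide": [0, 0, 0], "spin": 0}
  ]
}}

```text
t: 6.23
eef_pos: [511.9, 21.9, 59.8]
tcp_rot: [3.139, -0.001, -1.145]
ft_force: [-3.8, -13.2, 8.0]
opening: 0.162
grip_force: 29.6
```

```bash
python3 -c "
from h import *
s=state();print({k:np.round(s[k],3) for k in ('t','joints','eef_pos','tcp_rot','ft_force','moment','grip_force','opening')})"
```

```text
{'t': np.float64(6.233), 'joints': array([-0.085,  0.558,  1.98 , -0.004,  0.605,  2.633]), 'eef_pos': array([511.868,  21.897,  59.8  ]), 'tcp_rot': array([ 3.139e+00, -1.000e-03, -1.145e+00]), 'ft_force': array([ -3.813, -13.237,   7.973]), 'moment': array([-2.394,  0.96 ,  0.091]), 'grip_force': np.float64(29.557), 'opening': np.float64(0.162)}
```

Call:
{"api": "carry_out", "payload": {
  "hand": 0.4,
  "moves": [
    {"slide": [0, 0, 0], "spin": 0},
    {"slide": [0, 0, 0], "spin": 0},
    {"slide": [0, 0, 0], "spin": 0},
    {"slide": [0, 0, 0], "spin": 0},
    {"slide": [0, 0, 0], "spin": 0},
    {"slide": [0, 0, 0], "spin": 0},
    {"slide": [0, 0, -0.08], "spin": 0},
    {"slide": [0, 0, -0.09], "spin": 0},
    {"slide": [0, 0, -0.09], "spin": 0},
    {"slide": [0, 0, -0.09], "spin": 0},
    {"slide": [0, 0, -0.09], "spin": 0},
    {"slide": [0, 0, -0.09], "spin": 0}
  ]
}}

```text
t: 7.23
eef_pos: [512.1, 23.4, 273.5]
tcp_rot: [-3.141, -0.0, -1.145]
ft_force: [0.7, 0.6, -0.2]
opening: 0.6
grip_force: 0.0
```

Call:
{"api": "carry_out", "payload": {
  "hand": 0,
  "moves": [
    {"slide": [0, 0, 0], "spin": -0.219},
    {"slide": [0, 0, 0], "spin": -0.219},
    {"slide": [0, 0, 0], "spin": -0.219},
    {"slide": [0, 0, 0], "spin": -0.219},
    {"slide": [0, 0, 0], "spin": -0.219},
    {"slide": [0, 0, 0], "spin": -0.219},
    {"slide": [0, 0, 0], "spin": -0.219},
    {"slide": [0, 0, 0], "spin": -0.219},
    {"slide": [0, 0, 0], "spin": -0.219},
    {"slide": [0, 0, 0], "spin": 0},
    {"slide": [0, 0, 0], "spin": 0}
  ]
}}

```text
t: 8.15
eef_pos: [512.5, 23.3, 271.5]
tcp_rot: [3.141, 0.0, -0.117]
ft_force: [0.3, 0.1, 0.4]
opening: 1.002
grip_force: 0.0
```

```bash
python3 -c "
from h import *
a=snap('wrist','w2');s=state();print(s['t'],s['eef_pos'],s['tcp_rot'],s['opening'])
cv2.imwrite('pics/w2b.png',cv2.resize(a['color'][:,:,::-1],None,fx=1.5,fy=1.5))
"
```

```text
8.2 [512.49638046  23.30125157 271.49689704] [ 3.14149167e+00  1.40816769e-04 -1.17028136e-01] 1.0004370570754673
```

View pics/w2b.png

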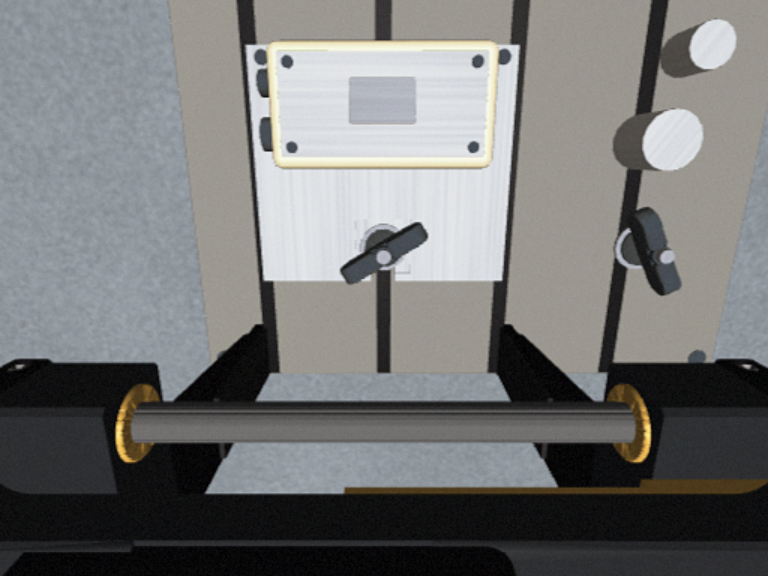

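The bar is now at yaw ≈ −1.19, so it is backed off about 1.3 rad. The near edge is square to the tool at row 280, columns 264–503, with the unit centred. I'll descend behind it with the fingers open, straddling the nut, and push on both sides at once.

```bash
python3 -c "
from h import *
d=np.array([np.cos(.117),-np.sin(.117),0])
for u,v in [(264,280),(503,280),(384,280)]:
  p=ray('w2',u/1.5,v/1.5,44);print(p.round(1),(p@d).round(1))
print(state()['eef_pos']@d)
"
```

```text
[492.5 137.5  44. ] 473.1
[466.9 -82.1  44. ] 473.3
[479.6  27.3  44. ] 473.2
506.272567905335
```

Call:
{"api": "carry_out", "payload": {
  "moves": [
    {"slide": [-0.04, 0, 0.05], "spin": 0},
    {"slide": [-0.04, 0, 0.05], "spin": 0},
    {"slide": [-0.04, 0, 0.05], "spin": 0},
    {"slide": [-0.04, 0, 0.05], "spin": 0},
    {"slide": [0, 0, 0.08], "spin": 0},
    {"slide": [0, 0, 0.08], "spin": 0},
    {"slide": [0, 0, 0.08], "spin": 0},
    {"slide": [0, 0, 0.08], "spin": 0},
    {"slide": [0, 0, 0.08], "spin": 0},
    {"slide": [0, 0, 0], "spin": 0},
    {"slide": [0, 0, 0], "spin": 0}
  ]
}}

```text
t: 9.12
eef_pos: [448.4, 30.5, 31.0]
tcp_rot: [3.141, 0.003, -0.115]
ft_force: [0.3, 0.3, 0.9]
opening: 1.004
grip_force: 0.0
```

Call:
{"api": "carry_out", "payload": {
  "moves": [
    {"slide": [0.02, 0, 0], "spin": 0},
    {"slide": [0.02, 0, 0], "spin": 0},
    {"slide": [0.015, 0, 0], "spin": 0},
    {"slide": [0.012, 0, 0], "spin": 0},
    {"slide": [0.012, 0, 0], "spin": 0},
    {"slide": [0.012, 0, 0], "spin": 0},
    {"slide": [0.012, 0, 0], "spin": 0},
    {"slide": [0.012, 0, 0], "spin": 0},
    {"slide": [0.012, 0, 0], "spin": 0},
    {"slide": [0.012, 0, 0], "spin": 0}
  ]
}}

```text
t: 9.95
eef_pos: [500.1, 24.7, 33.0]
tcp_rot: [3.141, 0.009, -0.113]
ft_force: [-22.1, 2.6, 15.2]
opening: 0.997
grip_force: 11.3
```

```bash
python3 -c "
from h import *
s=state();print({k:np.round(s[k],3) for k in ('t','eef_pos','tcp_rot','ft_force','moment')})
a=snap('wrist','w3');b=snap('scene','s3')['color'][115:305,125:340]
im=np.hstack([cv2.resize(a['color'],(400,300)),cv2.resize(b,(400,300),interpolation=cv2.INTER_CUBIC)])
cv2.imwrite('pics/w3b.png',im[:,:,::-1])
"
```

```text
{'t': np.float64(9.95), 'eef_pos': array([500.146,  24.728,  33.041]), 'tcp_rot': array([ 3.141,  0.009, -0.113]), 'ft_force': array([-22.083,   2.569,  15.208]), 'moment': array([0.423, 3.989, 0.012])}
```

View pics/w3b.png

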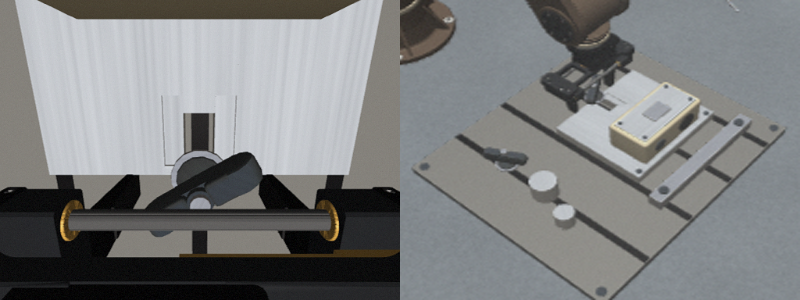

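The left half shows the unit square to the tool, moving with the push and clearing the nut. The right half shows the fence gap shrinking evenly. I'll continue.

Call:
{"api": "carry_out", "payload": {
  "moves": [
    {"slide": [0.012, 0, 0], "spin": 0},
    {"slide": [0.012, 0, 0], "spin": 0},
    {"slide": [0.012, 0, 0], "spin": 0},
    {"slide": [0.012, 0, 0], "spin": 0},
    {"slide": [0.012, 0, 0], "spin": 0},
    {"slide": [0.012, 0, 0], "spin": 0},
    {"slide": [0.012, 0, 0], "spin": 0}
  ]
}}

```text
t: 10.63
eef_pos: [534.2, 20.9, 33.1]
tcp_rot: [3.141, 0.008, -0.113]
ft_force: [-19.8, 2.0, 11.7]
opening: 0.999
grip_force: 10.0
```

Call:
{"api": "carry_out", "payload": {
  "moves": [
    {"slide": [0.006, 0, 0], "spin": 0},
    {"slide": [0.006, 0, 0], "spin": 0},
    {"slide": [0.006, 0, 0], "spin": 0}
  ]
}}

```text
t: 10.88
eef_pos: [541.2, 20.1, 33.1]
tcp_rot: [3.141, 0.008, -0.113]
ft_force: [-20.4, 2.3, 12.0]
opening: 1.004
grip_force: 10.2
```

Call:
{"api": "carry_out", "payload": {
  "moves": [
    {"slide": [0.004, 0, 0], "spin": 0},
    {"slide": [0.004, 0, 0], "spin": 0}
  ]
}}

```text
t: 11.05
eef_pos: [542.1, 20.0, 33.0]
tcp_rot: [3.141, 0.013, -0.113]
ft_force: [-35.6, 3.4, 24.8]
opening: 0.999
grip_force: 17.8
```

Call:
{"api": "carry_out", "payload": {
  "moves": [
    {"slide": [0.003, 0, 0], "spin": 0},
    {"slide": [0.003, 0, 0], "spin": 0}
  ]
}}

```text
t: 11.22
eef_pos: [542.2, 20.0, 33.0]
tcp_rot: [3.141, 0.018, -0.113]
ft_force: [-44.4, 4.4, 31.9]
opening: 1.002
grip_force: 22.0
```

```bash
python3 -c "
from h import *
s=state();print({k:np.round(s[k],3) for k in ('t','eef_pos','tcp_rot','ft_force','moment')})
b=snap('scene','s4')['color'][140:260,200:340]
cv2.imwrite('pics/s4b.png',cv2.resize(b,None,fx=5,fy=5,interpolation=cv2.INTER_CUBIC)[:,:,::-1])
"
```

```text
{'t': np.float64(11.217), 'eef_pos': array([542.182,  20.039,  32.989]), 'tcp_rot': array([ 3.141,  0.018, -0.113]), 'ft_force': array([-44.353,   4.383,  31.912]), 'moment': array([ 0.74 ,  7.789, -0.076])}
```

View pics/s4b.png

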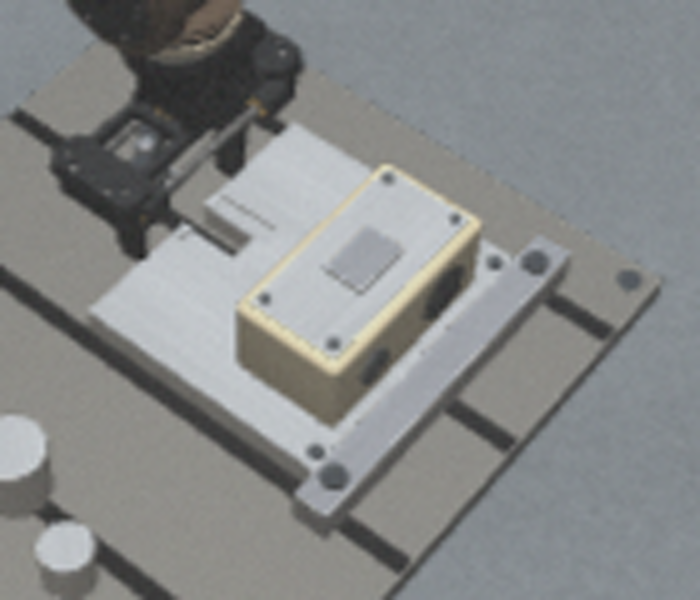

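The push force rose with no motion and almost no yaw moment, and the picture shows the base flush along the fence from (315,452) to (495,262). I'll back out the way I came and rise.

Call:
{"api": "carry_out", "payload": {
  "moves": [
    {"slide": [-0.006, 0, 0], "spin": 0},
    {"slide": [-0.01, 0, 0], "spin": 0},
    {"slide": [-0.03, 0, 0], "spin": 0},
    {"slide": [-0.05, 0, 0], "spin": 0},
    {"slide": [-0.05, 0, 0], "spin": 0},
    {"slide": [-0.05, 0, 0], "spin": 0},
    {"slide": [-0.05, 0, 0], "spin": 0},
    {"slide": [0, 0, -0.09], "spin": 0},
    {"slide": [0, 0, -0.09], "spin": 0},
    {"slide": [0, 0, -0.09], "spin": 0},
    {"slide": [0, 0, -0.09], "spin": 0},
    {"slide": [0, 0, -0.09], "spin": 0}
  ]
}}

```text
t: 12.27
eef_pos: [452.9, 30.0, 215.7]
tcp_rot: [-3.142, -0.004, -0.114]
ft_force: [0.8, 0.3, -0.5]
opening: 0.998
grip_force: 0.0
```

Call:
{"api": "carry_out", "payload": {
  "moves": [
    {"slide": [0.05, 0, -0.05], "spin": 0},
    {"slide": [0.08, 0, 0], "spin": 0},
    {"slide": [0.08, 0, 0], "spin": 0},
    {"slide": [0.08, 0, 0], "spin": 0},
    {"slide": [0.0, 0, 0], "spin": 0},
    {"slide": [0, 0, 0], "spin": 0}
  ]
}}

```text
t: 12.77
eef_pos: [569.0, 16.7, 233.0]
tcp_rot: [3.142, -0.002, -0.114]
ft_force: [-0.7, -0.4, -0.9]
opening: 1.0
grip_force: 0.0
```

```bash
python3 -c "
from h import *
a=snap('wrist','w5');s=state();print(s['t'],s['eef_pos'],s['ft_force'])
cv2.imwrite('pics/w5b.png',cv2.resize(a['color'][:,:,::-1],None,fx=1.5,fy=1.5))
"
```

```text
12.8167 [567.95995764  16.92197555 232.88540353] [-1.05028744  0.60060653 -0.41674243]
```

View pics/w5b.png

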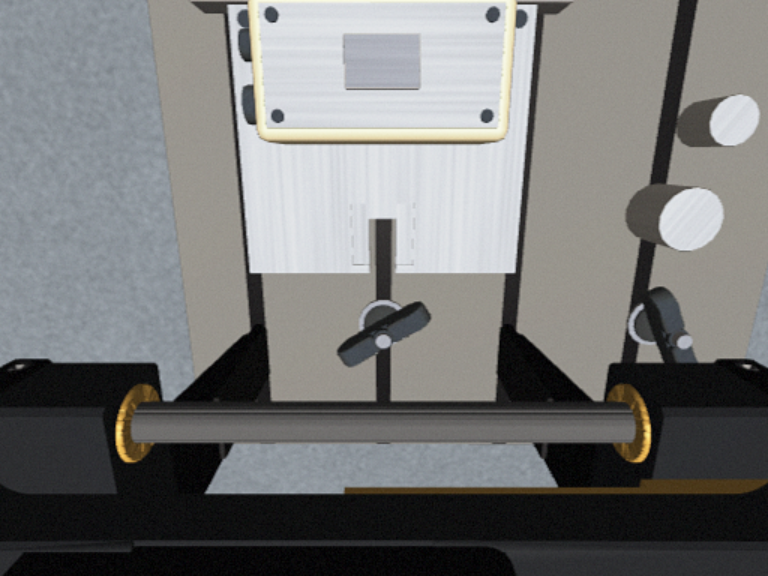

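The unit's far edge (row ~5, columns 228–540) meets the fence at both corners. The nut is still loose, and nothing else has moved.

```bash
python3 -c "
from h import *
print(job_done())"
```

```text
the job is handed in; nothing more can be done
None
```

I handed the job in at about 12.8 s (no verdict was returned): the nut in use proved left-handed and is backed off about 1.3 rad, the unit was slid flat against the fence with both far corners appearing to touch, and the idle nut and the weights are undisturbed in the last view (the screwdriver and level, out of that view, were never approached).

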